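# Close the keyed lid of the fuse test cell

### The job

Close the round fuse test cell with its keyed lid: lift the lid off its sloping rest, set its plug into the cell's mouth, turn it on the rim until its wide key finds the wide notch, and seat it fully home, flush and level. Let go of it and leave the things lying around where they are.

Things in the scene. Friction and masses are not known exactly. Their poses are not given: they have to be found in the camera images.
- lid: loose black lid, 0.15 to 0.31 kg: disc 92 mm across, 7 mm thick; grip fin on top; below it a round plug 64.6 mm across, down to z = -14 mm, foot chamfered 2 mm. Origin: centre of the disc's underside; z along the axis, out of the fin side. Starts in its rest, standing on its keys with the plug 7 mm deep in the rest's hole: axis leaning 30 degrees to the rest's front, fin level, wide key lowest
- fin (a point): middle of the lid's upright grip fin, 22 mm above the lid's origin; axes as the lid's. The fin is 12 mm thick (along x), 44 mm long (along y) and stands 30 mm above the disc's top, from 7 to 37 mm above the lid's origin
- wide_key (a point): middle of the wide key's underside: 40 mm from the lid's origin along its -x, 7 mm below it. Two keys hang under the disc's edge, 35 to 45 mm from the axis, 7 mm deep: this one, 16 mm wide, below a small pointer ridge (12 mm long, 2 mm high) on the disc's top, and opposite it (+x) a narrow one, 8 mm wide
- foot: fixed square black foot of the test cell, 120 x 120 x 12 mm, two brass terminals on its front edge (-x), z up. Origin: centre of its underside, on the bench. On it, on the same axis, stands the fixed round aluminium cell, 92 mm across, clamped at any angle: its wide notch lies within 0.7 rad either side of the foot's -x; no reading gives that angle, it is found by turning the lid
- mouth (a point): centre of the cell's open mouth (68 mm across) at rim height, 76 mm above the bench; axes as the foot's. Rim wall 12 mm thick with two opposite notches 9 mm deep: wide (19 mm at the inside) and narrow (11 mm), about 1.5 mm play either side of their keys. Off the notches the lid rides on its keys, its origin 7 mm above this point; home, its origin is on it
- rest: fixed grey sloping rest for the lid, base 120 x 120 x 8 mm; its 110 x 110 x 12 mm plate leans 30 degrees, facing up and to the rest's front (-x, roughly to the robot's left), with a 68 mm hole. Origin: centre of the base's underside, on the bench; z up
- rest_top (a point): centre of the sloping plate's upper face, at the mouth of its hole, 75 mm above the bench; axes as the rest's
- tape_roll: loose bystander: black roll of tape lying flat, 62 mm across, 18 mm high; origin at the centre of its underside
- load_box: loose bystander: small blue-grey die-cast box with a toggle and knobs on top, 64 x 110 x 61 mm; origin at the centre of its underside
- beater: loose bystander: chromed mixer beater lying on the bench, 31 x 147 x 35 mm, behind the work; origin at the centre of its underside
- driver: loose bystander: yellow-handled screwdriver lying on the bench, 25 x 204 x 26 mm, in front of the work; origin at the centre of its underside
- stand_base (a point): centre of the base, on the bench, of the fixed, empty steel probe stand left of the cell: base 75 mm across, thin post, a cross arm on top that reaches 55 mm to either side along y, up to 280 mm above the bench; keep the tool and the arm clear of it
Mind the look-alikes: they are no part of the job. There is more than one size of the foot; the job needs the larger. Leave any purple look-alike of the lid alone.

How it is judged (in metres and radians):
On the way, in this order (a step that is already met when the one before it is completed fails the run):
1. the lid is lifted clear of its sloping rest (distance between lid and rest_top above 0.06 m), for 0.1 s.
2. the lid stands over the cell with its plug in the mouth (horizontal distance between lid and mouth below 0.006 m and z of lid in the frame of mouth below 0.012 m), for 0.1 s.
At the end, for the whole second after the job is handed in: The lid is home on the cell: its origin within 4 mm of the mouth's axis and between 3 mm below and 2 mm above the rim's height, its axis within 2 degrees (0.035 rad) of vertical, and at rest (below 0.02 m/s) (z of lid in the frame of mouth between -0.003 and 0.002 m and horizontal distance between lid and mouth below 0.004 m and angle between lid's own z axis and vertical below 0.035 rad and linear speed of lid below 0.02 m/s); the robot touches nothing.
It fails at once if a bystander (tape roll, load box, beater, screwdriver) is moved more than 20 mm (distance of any of tape_roll, load_box, beater, driver from where it was at the start of the episode above 0.02 m).
It also fails if it takes over 40 s, if anything falls off the work surface, if the arm or the gripper's body presses on something with over 40 N, if the wrist force passes 120 N, or if a joint passes its speed limit or range.

### The arm

A 6-joint arm with a two-finger parallel gripper is mounted at the origin on a cart in front of the work surface, level with it; the furniture and walls round the work are solid. World frame = base frame: x ahead of the robot, y to its left, z up, the work surface at z = 0. Lengths are in m, angles in degrees, forces in N, time in s.
With the tool pointing down it reaches from about 0.375 to 0.9 m from the base axis. Payload 3.1 kg.
Tool frame: the origin (TCP) lies on the mounting face of the last link; the fingertips stand 173 mm ahead of it and the grasp point (between the pads) lies 155 mm ahead of it; z points along the fingers, y is the line along which they close (so a half turn about z gives the same grasp; the last joint's range is limited). The gripper opens to 85 mm and grips with 20 to 120 N. Pads are 22 mm wide; open, the fingers measure 114 mm over their backs; the gripper's body (76 mm by 85 mm) begins 54 mm behind the grasp point. The pads swing forward as they close: fully open they stand 13 mm farther back than shut.
Start: joints at [62.71, 30.224, 82.088, -0, 67.689, -10.227], TCP at [0.183, 0.597, 0.405] pointing down, gripper open.
Joint ranges: [-176.69, 176.69], [-43.24, 126.21], [12.49, 139.97], [-82, 262], [0, 151.66], [-163.58, 163.58]. Speed limits (degrees/s): [159.86, 159.86, 180, 180, 180, 180].

### API

Orientations are given as [roll, pitch, yaw] about the fixed x, y, z axes, in that order (R = Rz(yaw) Ry(pitch) Rx(roll)).
In Python, from bench import ctrl gives the robot as it stands. The module is installed in compiled form; this text tells all that it offers.
- The arm moves only by the tool step_arm, never from a script. Its arguments are lists of equal length, an entry for each row: "grip": the opening in per cent of the stroke, from 0 (shut) to 100 (fully open); "xyz": the shift along the tool's x, y, z in cm, a list of three; "spin": the turn about the tool's z in degrees. In form: {"grip": [grip, ...], "xyz": [[x, y, z], ...], "spin": [spin, ...]}. A call has exactly 5 rows; each row shifts and turns the commanded pose from where the row before left it, along the tool's axes as they then stand; what a row does not reach is not made up. A row lasts 1/12 s, in which the tool goes at most 41.7 mm and 7.16 degrees, less where a joint would pass 70% of its speed; a pose out of reach is approached as far as the arm can. A call with a gripper value outside its range is refused whole. The fingers move at their own pace and stop on an object; "force" is the grip in N (left out, the last holds). Time passes only in rows, so rows that do not move let the fingers close, or fill a call up. It gives the time, the measured TCP pose, the force, the opening and the grip force at its end, in the units of the state.
- ctrl.read_state(): the state, without advancing time (a new reading comes with each control period).
- ctrl.read_camera(name): name is "scene" or "side" or "wrist"; returns a dict with "image" (420x560x3 uint8, red, green, blue), "intrinsics" (3x3 intrinsics, pixels), "dist" ([k1, k2, p1, p2, k3] as OpenCV has them; the pictures are not rectified), "pose" (4x4, takes a point from camera to world coordinates); the wrist camera has in their place "hand_eye" (4x4, takes a point from camera to tool coordinates, whose origin is the TCP and whose axes are the flange's). Camera axes: x right, y down, z forward; pixel columns grow to the right and rows downward; lengths in m; the calibration is good to about 2 mm. A picture is of the moment at which its call begins: read the wrist's pose just before it. There is no depth.
- ctrl.close_job(): hands the job in; it is judged then, once.
The state is a dict: "t": time; "joint_pos": joint angles; "dq": joint speeds; "joint_torque": joint torques, N m; "position": TCP position; "eef_rot": TCP orientation; "ft_force": force on the tool from outside, world axes, zero at the start; "torque": the same for the moment, N m; "finger_gap": finger opening in m; "finger_force": force on a finger pad.
Only numpy, scipy, OpenCV 4.12 (cv2) and the standard library are available. Lean on these libraries where they do the work, as an engineer would, in place of code of your own. Each camera call takes 0.05 s, during which the arm holds its last target. There are 200 camera calls.

## Working session

There is one attempt and no reset: what is moved stays moved. The work goes in short steps, Python scripts to look and compute and a tool call to move; the robot and the scene stay as the last step left them, time stands still between calls to the robot, and variables do not carry over. Pictures are saved under pics/ and viewed, at most 10 in all, crops included, and the job is handed in when it is done.

Besides the shell and the picture viewer there is one more tool, called after "Request:" as a command line: name --pt "numbers of a row" for each row, then --argument value for the rest. step_arm: Moves the arm, as the interface text tells. Its arguments: {"type":"object","properties":{"grip":{"type":"array","items":{"type":"number"}},"xyz":{"type":"array","items":{"type":"array","items":{"type":"number"}}},"spin":{"type":"array","items":{"type":"number"}},"force":{"type":"number"}},"required":["grip","xyz","spin"]}

```bash
mkdir -p pics; cat > h.py <<'E'
import numpy as np, cv2, pickle
from bench import ctrl
from scipy.spatial.transform import Rotation as R
def snap(n,f):
    s=ctrl.read_state(); c=ctrl.read_camera(n); c['state']=s
    cv2.imwrite(f'pics/{f}.png',c['image'][:,:,::-1]); pickle.dump(c,open(f'pics/{f}.pkl','wb')); return c
def load(f): return pickle.load(open(f'pics/{f}.pkl','rb'))
def tool(s):
    T=np.eye(4);T[:3,:3]=R.from_euler('xyz',s['eef_rot'],degrees=True).as_matrix();T[:3,3]=s['position'];return T
def cam(c): return c['pose'] if 'pose' in c else tool(c['state'])@c['hand_eye']
def ray(c,p):
    u=cv2.undistortPoints(np.array([[p]],float),c['intrinsics'],np.array(c['dist'],float))[0,0]
    T=np.array(cam(c));return T[:3,3],T[:3,:3]@np.array([u[0],u[1],1])
def atz(c,p,z):
    o,d=ray(c,p);return o+d*(z-o[2])/d[2]
def proj(c,P):
    T=np.linalg.inv(np.array(cam(c)));r=cv2.Rodrigues(T[:3,:3])[0]
    return cv2.projectPoints(np.array(P,float).reshape(-1,1,3),r,T[:3,3],c['intrinsics'],np.array(c['dist'],float))[0][:,0]
def tri(obs):
    A=np.zeros((3,3));b=np.zeros(3)
    for c,p in obs:
        o,d=ray(c,p);d=d/np.linalg.norm(d);M=np.eye(3)-np.outer(d,d);A+=M;b+=M@o
    return np.linalg.solve(A,b)
E
python3 - <<'E'
from h import *
for n in('scene','side','wrist'):
    c=snap(n,n+'0'); print(n,np.round(cam(c),3).tolist())
print(ctrl.read_state())
a=[cv2.imread(f'pics/{n}0.png') for n in('scene','side')]
E
```

```text
scene [[0.804, -0.41, 0.43, 0.212], [-0.595, -0.557, 0.58, -0.297], [0.001, -0.722, -0.692, 0.666], [0.0, 0.0, 0.0, 1.0]]
side [[-0.946, -0.167, 0.279, 0.355], [-0.325, 0.485, -0.812, 0.909], [0.001, -0.858, -0.513, 0.529], [0.0, 0.0, 0.0, 1.0]]
wrist [[0.293, 0.919, 0.263, 0.116], [0.956, -0.281, -0.083, 0.618], [-0.002, 0.275, -0.961, 0.373], [0.0, 0.0, 0.0, 1.0]]
{'t': 0.15, 'joint_pos': array([ 6.27089727e+01,  3.02685002e+01,  8.21421643e+01,  4.41777673e-04,
        6.76893843e+01, -1.02259706e+01]), 'dq': array([-0.02886908, -0.21291278, -0.10434637, -0.09632364, -0.082717  ,
       -0.05514754]), 'joint_torque': array([ 9.55093528e-04, -4.42743301e+01, -1.78277367e+01, -2.12953232e-04,
        5.56241255e-03, -3.12463740e-06]), 'position': array([0.18324   , 0.59724768, 0.40392451]), 'eef_rot': array([-1.79901613e+02, -1.81636557e-02,  1.62934760e+02]), 'ft_force': array([-0.5293309 , -0.2149953 ,  0.11831734]), 'torque': array([ 0.08152268, -0.02860989, -0.01565938]), 'finger_force': 0.0, 'finger_gap': 0.08516516885121254}
```

View pics/scene0.png

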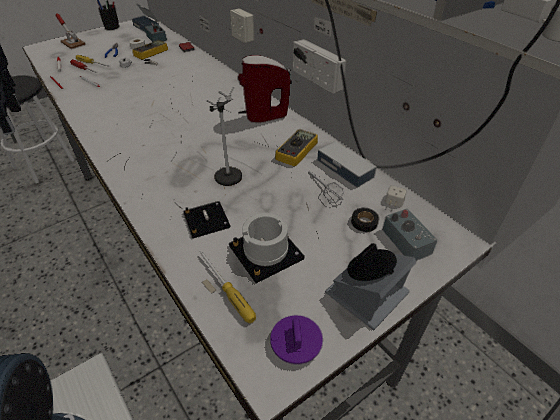

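View pics/side0.png

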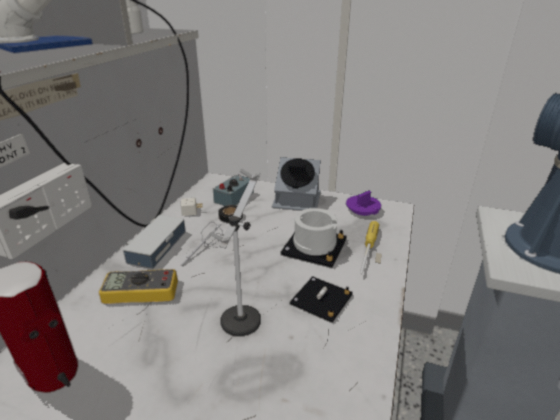

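The scene view shows the cell at about (265,240) on its foot, the lid on its rest at about (372,265), and the stand base at (228,177). The driver, purple lid, tape, box and beater lie around them. I'll enlarge both views.

```bash
python3 - <<'E'
from h import *
a=load('scene0')['image'][205:335,220:420,::-1]; cv2.imwrite('pics/c1.png',cv2.resize(a,None,fx=4,fy=4,interpolation=2))
b=load('side0')['image'][145:275,270:390,::-1]; b=cv2.resize(b,None,fx=4,fy=4,interpolation=2)
cv2.imwrite('pics/c2.png',b)
s=load('scene0'); print('stand',atz(s,(228,177),0),'rest~',atz(s,(372,262),.1),'mouth',atz(s,(266,229),.076))
E
```

```text
stand [0.58512636 0.44588824 0.        ] rest~ [ 0.61281867 -0.02698409  0.1       ] mouth [0.51879725 0.1724287  0.076     ]
```

View pics/c1.png

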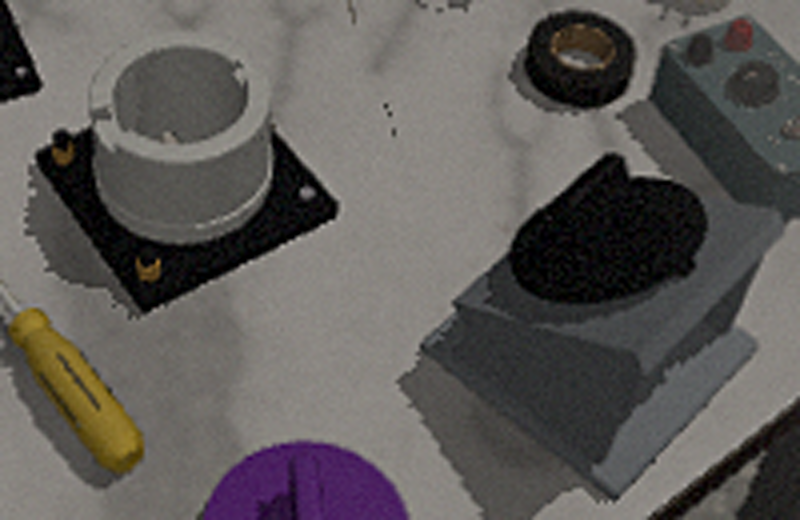

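View pics/c2.png

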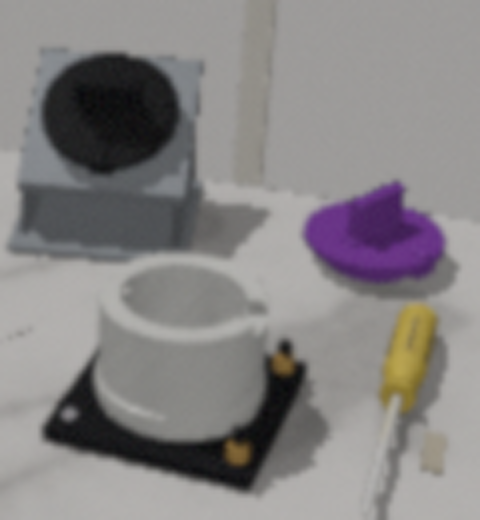

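The crops show the cell's wide notch at scene px (244.5,234), on the terminal side, and the narrow one at (280,224). In the crops the rest plate's corners are at scene crop (460,302), (640,355), (785,212) and side crop (42,50), (203,62), (190,190), (22,180). I'll fit the poses.

```bash
cat > fit.py <<'E'
from h import *
from scipy.optimize import least_squares as LS
s=load('scene0');d=load('side0')
S=lambda u,v:(220+u/4-.4,205+v/4-.4); D=lambda u,v:(270+u/4-.4,145+v/4-.4)
c,t=np.cos(np.pi/6),.5
pl=lambda a,b:[a*.055*c,b*.055,.075+a*.055*t]
obs=[(s,S(460,302),pl(-1,-1)),(s,S(640,355),pl(1,-1)),(s,S(785,212),pl(1,1)),(s,S(613,498),[.06,-.06,.0]),
(d,D(42,50),pl(1,1)),(d,D(203,62),pl(1,-1)),(d,D(190,190),pl(-1,-1)),(d,D(22,180),pl(-1,1)),(d,D(10,250),[-.06,.06,.004])]
def tr(p,L): 
    a=p[2];L=np.array(L);return np.array([p[0]+np.cos(a)*L[0]-np.sin(a)*L[1],p[1]+np.sin(a)*L[0]+np.cos(a)*L[1],L[2]])
f=lambda p:np.concatenate([proj(cc,tr(p,L))[0]-np.array(px) for cc,px,L in obs])
r=LS(f,[.61,-.03,-1.57],loss='soft_l1');print('rest',r.x,np.degrees(r.x[2]));print(f(r.x).reshape(-1,2).round(1).tolist())
# mouth: outer rim extremes and foot corners
F=[(s,S(143,312),[-.06,-.06,.012]),(s,S(337,208),[.06,-.06,.012]),(s,S(37,155),[-.06,.06,.012]),
(d,D(245,482),[-.06,.06,.012]),(d,D(45,432),[.06,.06,.012]),(d,D(305,362),[-.06,-.06,.012])]
th=np.linspace(0,2*np.pi,361)
def ext(cc,p):
    q=proj(cc,np.c_[p[0]+.046*np.cos(th),p[1]+.046*np.sin(th),0*th+.076]);return np.array([q[:,0].min(),q[:,0].max(),q[:,1].min(),q[:,1].max()])
es=np.array([S(89,0)[0],S(273,0)[0],S(0,36)[1],S(0,164)[1]]);ed=np.array([D(98,0)[0],D(270,0)[0],D(0,255)[1],D(0,338)[1]])
g=lambda p:np.concatenate([ext(s,p)-es,ext(d,p)-ed]+[proj(cc,tr(p,L))[0]-np.array(px) for cc,px,L in F])
q=LS(g,[.52,.17,0.],loss='soft_l1');print('foot',q.x,np.degrees(q.x[2]));print(g(q.x).round(1).tolist())
for n,cc,px in[('wide s',s,S(102,113)),('wide d',d,D(256,312)),('nar s',s,S(240,75)),('nar d',d,D(127,290))]:
    P=atz(cc,px,.074);v=P-[q.x[0],q.x[1],.074];print(n,P.round(3),np.degrees(np.arctan2(v[1],v[0])),np.hypot(v[0],v[1]))
for n,px,z in[('purple',(297,338),.02),('drvtip',(200,253),.01),('drvend',(251,320),.013),('small foot',(205,218),.01),('tape',(365,219),.01),('box',(410,235),.03),('gap1',(310,295),0),('gap2',(320,220),0),('beater',(325,190),.02)]: print(n,atz(s,px,z).round(3))
E
python3 fit.py
```

```text
rest [ 0.61909589 -0.02851421 -1.4192637 ] -81.31782009070288
[[-2.0, 0.8], [-0.3, 0.5], [-1.5, -0.1], [0.8, 2.4], [-0.2, -0.9], [-0.2, -1.0], [-1.4, 1.2], [-1.5, 0.2], [-1.2, -0.7]]
foot [ 0.51736679  0.17472211 -0.07135958] -4.088602507287282
[0.1, -0.3, -0.8, 0.3, 0.4, -0.1, -1.0, 0.3, -0.3, -1.5, 1.0, -0.5, -1.2, -0.6, 1.6, -1.4, -1.5, -2.2, 1.2, -0.7]
wide s [0.48  0.19  0.074] 157.5656870840613 0.04044332694210909
wide d [0.477 0.178 0.074] 175.3424690320057 0.040492252668119684
nar s [0.551 0.171 0.074] -6.936140566643925 0.03432118692633374
nar d [0.549 0.179 0.074] 7.037699502335221 0.03137417445177593
purple [ 0.441 -0.031  0.02 ]
drvtip [0.4  0.25 0.01]
drvend [0.398 0.05  0.013]
small foot [0.459 0.337 0.01 ]
tape [0.755 0.115 0.01 ]
box [0.782 0.01  0.03 ]
gap1 [0.526 0.035 0.   ]
gap2 [0.676 0.182 0.   ]
beater [0.739 0.239 0.02 ]
```

Request:
step_arm --grip '[100,100,100,100,100]' --pt "-3 -2.3 0.2" --pt "-3 -2.3 0.2" --pt "-3 -2.3 0.2" --pt "-3 -2.3 0.2" --pt "-3 -2.3 0.2" --spin '[0,0,0,0,0]' --force 40

```text
t: 0.57
position: [0.2934, 0.4421, 0.3944]
eef_rot: [-180.0, -0.0, 163.0]
ft_force: [0.9, 0.6, 0.5]
finger_gap: 0.0858
finger_force: 0.0
```

Request:
step_arm --grip '[100,100,100,100,100]' --pt "-3 -2.3 0.2" --pt "-3 -2.3 0.2" --pt "-3 -2.3 0.2" --pt "-3 -2.3 0.2" --pt "-3 -2.3 0.2" --spin '[0,0,0,0,0]'

```text
t: 0.98
position: [0.4033, 0.2879, 0.3846]
eef_rot: [-180.0, -0.0, 162.9]
ft_force: [-0.7, 1.2, -0.1]
finger_gap: 0.0855
finger_force: 0.0
```

Request:
step_arm --grip '[100,100,100,100,100]' --pt "-3 -2.3 0.2" --pt "-3 -2.3 0.2" --pt "-3 -2.3 0.2" --pt "-3 -2.3 0.2" --pt "-3 -2.3 0.2" --spin '[0,0,0,0,0]'

```text
t: 1.4
position: [0.513, 0.1338, 0.3745]
eef_rot: [-180.0, -0.0, 162.9]
ft_force: [0.7, -0.2, 0.7]
finger_gap: 0.085
finger_force: 0.0
```

Request:
step_arm --grip '[100,100,100,100,100]' --pt "-3 -2.2 0.2" --pt "-3 -2.2 0.2" --pt "-3 -2.2 0.2" --pt "-3 -2.2 0.2" --pt "-2.2 -2.1 0.2" --spin '[0,0,0,0,0]'

```text
t: 1.82
position: [0.6178, -0.0126, 0.3644]
eef_rot: [180.0, 0.1, 162.9]
ft_force: [-0.6, 0.5, -0.3]
finger_gap: 0.0855
finger_force: 0.0
```

Request:
step_arm --grip '[100,100,100,100,100]' --pt "0 0 0" --pt "0 0 0" --pt "0 0 0" --pt "0 0 0" --pt "0 0 0" --spin '[7.1,7.1,7.1,7.1,7.1]'

```text
t: 2.23
position: [0.616, -0.0104, 0.3642]
eef_rot: [-180.0, -0.0, 127.1]
ft_force: [0.6, 0.2, 0.3]
finger_gap: 0.0855
finger_force: 0.0
```

Request:
step_arm --grip '[100,100,100,100,100]' --pt "0 0 0" --pt "0 0 0" --pt "0 0 0" --pt "0 0 0" --pt "0 0 0" --spin '[7.1,7.1,7.1,7.1,0.4]'

```text
t: 2.65
position: [0.6159, -0.0102, 0.3644]
eef_rot: [-180.0, -0.0, 98.5]
ft_force: [0.0, 0.6, -0.1]
finger_gap: 0.0855
finger_force: 0.0
```

```bash
python3 - <<'E'
from h import *
c=snap('wrist','w1')
im=c['image'][:,:,::-1].copy()
yaw=np.radians(-81.3);Rz=R.from_euler('z',yaw).as_matrix();Rl=Rz@R.from_euler('y',-30,degrees=True).as_matrix()
o=np.array([.618,-.0235,.080])
P=[]
for z in(.007,.037):
  for a,b in((-1,-1),(1,-1),(1,1),(-1,1)): P.append(o+Rl@[a*.006,b*.022,z])
q=proj(c,P); print(Rl[:,2],q.round(1).tolist())
im=np.clip(im.astype(float)*1.8,0,255).astype(np.uint8)
for i in (4,5,6,7): cv2.circle(im,tuple(int(v) for v in q[i].round()),2,(0,0,255),-1)
cv2.imwrite('pics/w1b.png',cv2.resize(im,(800,600)))
E
```

```text
[-0.07563041  0.49424694  0.8660254 ] [[252.9, 206.2], [252.7, 219.8], [304.1, 219.7], [303.8, 206.0], [249.7, 197.2], [249.4, 212.4], [307.4, 212.3], [307.0, 197.0]]
```

View pics/w1b.png

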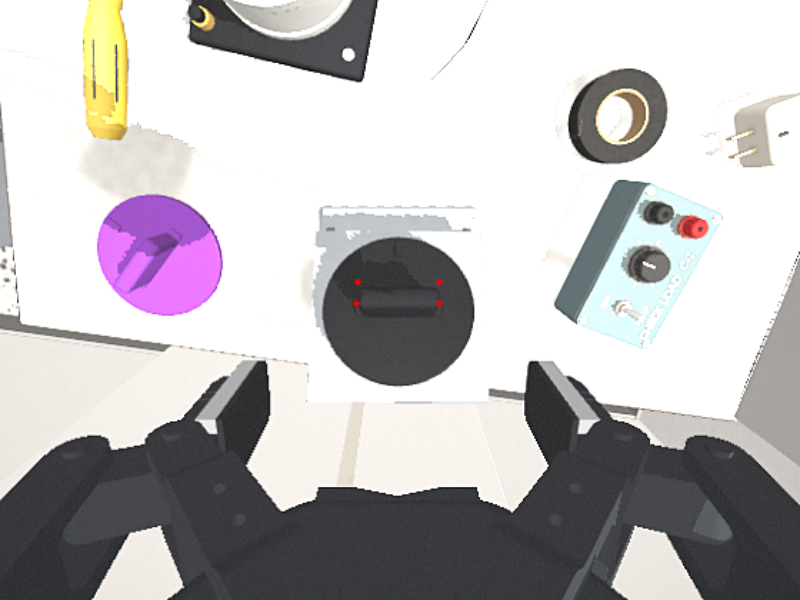

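The fin's top spans (362–440, 288–306) in the enlarged view. That puts it about 2 mm toward −y of the prediction, with the yaw aligned. I'll descend and grip the fin by its ends.

Request:
step_arm --grip '[100,100,100,100,100]' --pt "-0.2 0 3" --pt "0 0 3" --pt "0 0 2.5" --pt "0 0 1.7" --pt "0 0 0" --spin '[0,0,0,0,0]'

```text
t: 3.12
position: [0.6147, -0.012, 0.2586]
eef_rot: [-179.5, -0.2, 98.8]
ft_force: [-0.7, 0.0, -1.4]
finger_gap: 0.0852
finger_force: 0.0
```

Request:
step_arm --grip '[35,35,35,35,35]' --pt "0 0 0" --pt "0 0 0" --pt "0 0 0" --pt "0 0 0" --pt "0 0 0" --spin '[0,0,0,0,0]'

```text
t: 3.53
position: [0.6169, -0.0122, 0.2646]
eef_rot: [179.8, 0.1, 98.7]
ft_force: [-1.3, 0.7, 6.2]
finger_gap: 0.0431
finger_force: 41.0
```

Request:
step_arm --grip '[35,35,35,35,35]' --pt "0 0 0" --pt "0 0 0" --pt "0 0 0" --pt "0 0 0" --pt "0 0 0" --spin '[0,0,0,0,0]'

```text
t: 3.95
position: [0.6169, -0.0122, 0.2646]
eef_rot: [179.8, 0.1, 98.7]
ft_force: [-0.7, 0.2, 5.6]
finger_gap: 0.0429
finger_force: 41.2
```

Request:
step_arm --grip '[35,35,35,35,35]' --pt "0.3 0 -0.6" --pt "0.5 0 -0.9" --pt "0.5 0 -0.9" --pt "0.5 0 -1.0" --pt "0 0 -2" --spin '[0,0,0,0,0]'

```text
t: 4.37
position: [0.6124, 0.0071, 0.3159]
eef_rot: [-179.7, -0.1, 98.7]
ft_force: [0.5, -0.7, -3.2]
finger_gap: 0.0429
finger_force: 41.3
```

Request:
step_arm --grip '[35,35,35,35,35]' --pt "0 0 -3" --pt "0 0 -3" --pt "0 0 -3" --pt "0 0 0" --pt "0 0 0" --spin '[0,0,0,0,0]'

```text
t: 4.78
position: [0.6138, 0.0061, 0.4094]
eef_rot: [179.7, 0.1, 98.7]
ft_force: [-0.6, 0.2, -2.8]
finger_gap: 0.043
finger_force: 41.5
```

```bash
python3 - <<'E'
from h import *
c=snap('wrist','w2'); d=snap('side','side2'); snap('scene','scene2')
print(ctrl.read_state()['position'],ctrl.read_state()['ft_force'])
a=np.clip(c['image'][:,:,::-1].astype(float)*1.8,0,255).astype(np.uint8)
T=proj(d,[[.62,0,.17]])[0].astype(int);print(T)
x,y=T;b=d['image'][max(0,y-75):y+75,max(0,x-70):x+70,::-1]
b=np.clip(b.astype(float)*1.8,0,255).astype(np.uint8);b=cv2.resize(b,(int(b.shape[1]*420/b.shape[0]),420))
o=np.hstack([a[:,:],b]);print(o.shape);cv2.imwrite('pics/w2b.png',cv2.resize(o,(800,int(o.shape[0]*800/o.shape[1]))))
E
```

```text
[0.6127627  0.00597082 0.4050303 ] [ 0.12689467 -0.76967701 -2.59544366]
[294 143]
(420, 952, 3)
```

View pics/w2b.png

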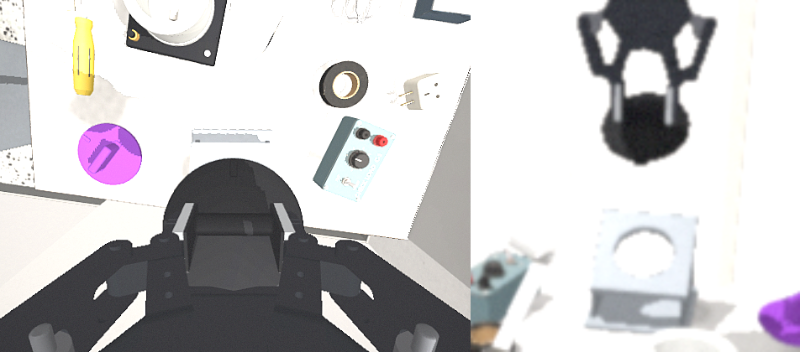

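The lid hangs in the grip by the fin ends, still leaning, and the rest is empty. Next I'll turn toward the notch and look into the mouth on the way.

Request:
step_arm --grip '[35,35,35,35,35]' --pt "3.8 1 0" --pt "3.8 1 0" --pt "3.8 1 0" --pt "0 0 0" --pt "0 0 0" --spin '[0,0,0,-7,-7]'

```text
t: 5.35
position: [0.6255, 0.1257, 0.404]
eef_rot: [-179.7, -0.1, 113.2]
ft_force: [-0.4, -0.4, -1.9]
finger_gap: 0.0429
finger_force: 41.7
```

Request:
step_arm --grip '[35,35,35,35,35]' --pt "0 0 0" --pt "0 0 0" --pt "0 0 0" --pt "0 0 0" --pt "0 0 0" --spin '[-7,-7,-7,-7,-7]'

```text
t: 5.77
position: [0.6257, 0.1229, 0.4041]
eef_rot: [-179.8, -0.2, 148.0]
ft_force: [-0.1, -0.2, -2.4]
finger_gap: 0.0428
finger_force: 41.7
```

Request:
step_arm --grip '[35,35,35,35,35]' --pt "0 0 0" --pt "0 0 0" --pt "0 0 0" --pt "0 0 0" --pt "0 0 0" --spin '[-7,0,0,0,0]'

```text
t: 6.18
position: [0.6261, 0.1228, 0.406]
eef_rot: [-180.0, -0.1, 154.5]
ft_force: [0.2, 0.5, -3.3]
finger_gap: 0.0433
finger_force: 41.6
```

```bash
python3 - <<'E'
from h import *
c=snap('wrist','w3');s=c['state'];print(s['position'],s['eef_rot'])
x,y=proj(c,[[.5174,.1747,.076]])[0].astype(int);print(x,y)
x0=max(0,x-100);y0=max(0,y-75);b=c['image'][y0:y0+150,x0:x0+200,::-1];print(x0,y0)
cv2.imwrite('pics/w3b.png',cv2.resize(b,None,fx=4,fy=4,interpolation=2))
E
```

```text
[0.62609698 0.12279118 0.40596628] [-1.79962933e+02 -7.33951913e-02  1.54536673e+02]
278 59
178 0
```

View pics/w3b.png

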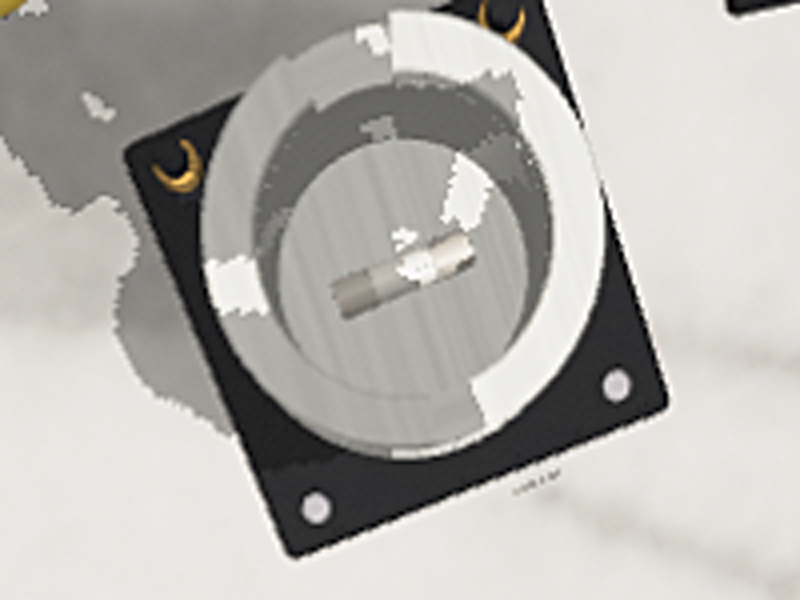

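The crop shows the wide notch at the top, with edges (315,105)/(285,60) and (392,72)/(390,12). The narrow notch is at the bottom, with its right edge at (470,380)/(487,427). The rim's outer extent is x 203–605 and its inner extent x 252–553, y 72–398.

```bash
python3 - <<'E'
from h import *
from scipy.optimize import least_squares as LS
c=load('w3');W=lambda u,v:(178+u/4-.4,v/4-.4)
th=np.linspace(0,2*np.pi,361)
def ext(p,r):
    q=proj(c,np.c_[p[0]+r*np.cos(th),p[1]+r*np.sin(th),0*th+.076]);return np.array([q[:,0].min(),q[:,0].max(),q[:,1].min(),q[:,1].max()])
ei=np.array([W(252,0)[0],W(553,0)[0],W(0,72)[1],W(0,398)[1]]);eo=np.array([W(203,0)[0],W(605,0)[0],W(0,10)[1]])
g=lambda p:np.concatenate([ext(p,.034)-ei,ext(p,.046)[:3]-eo])
q=LS(g,[.517,.175],loss='soft_l1').x;print(q,g(q).round(1))
for n,px in [('Li',W(315,105)),('Lo',W(285,60)),('Ri',W(392,72)),('Ro',W(390,12)),('ni',W(470,380)),('no',W(487,427))]:
    v=atz(c,px,.076)[:2]-q;print(n,np.degrees(np.arctan2(v[1],v[0])).round(1),np.hypot(*v).round(4))
for u,v in((315,105),(392,72)):print(atz(c,W(u,v),.076))
E
```

```text
[0.51754369 0.17463174] [ 0.4 -0.   0.  -0.2 -0.6  0.2  0.1]
Li -170.1 0.0338
Lo -170.0 0.0447
Ri 158.7 0.0341
Ro 158.2 0.0458
ni 2.0 0.034
no 0.6 0.0452
[0.48429442 0.16881958 0.076     ]
[0.48574152 0.18701529 0.076     ]
```

```bash
python3 - <<'E'
from h import *
c=load('w2');T=tool(c['state']);print(T[:3,3])
th=np.linspace(0,2*np.pi,361)
# tool frame: x=low side(u), z down. pivot = pad contact, lid z=h
for tilt in(20,25,30,35,40):
  a=np.radians(tilt); X=np.array([-np.cos(a),0,-np.sin(a)]);Z=np.array([np.sin(a),0,-np.cos(a)])
  X30=np.radians(30);Z30=np.array([.5,0,-.866])
  piv=np.array([-.0136,0,.183])+.030*Z30
  o=piv-.030*Z; Y=np.cross(Z,X)
  for zz in (0.007,):
    P=[o+.046*(np.cos(t)*X+np.sin(t)*Y)+zz*Z for t in th]
    q=proj(c,[(T[:3,:3]@p+T[:3,3]) for p in P]);print(tilt,'L',q[:,0].min().round(1),'R',q[:,0].max().round(1),'top',q[:,1].min().round(1), 'ridge', proj(c,[T[:3,:3]@(o-.028*X+.009*Z)+T[:3,3],T[:3,:3]@(o-.040*X+.009*Z)+T[:3,3]]).round(1).tolist(), 'fin top', proj(c,[T[:3,:3]@(o-.006*X+.037*Z)+T[:3,3]]).round(1).tolist())
im=np.clip(c['image'][:,:,::-1].astype(float)*6,0,255).astype(np.uint8)[170:300,170:390];cv2.imwrite('pics/w2c.png',cv2.resize(im,None,fx=3.6,fy=3.6,interpolation=2))
E
```

```text
[0.61381574 0.00611122 0.40941523]
20 L 193.1 R 363.3 top 179.0 ridge [[278.2, 211.6], [278.2, 189.4]] fin top [[278.3, 258.7]]
25 L 192.9 R 363.5 top 183.9 ridge [[278.2, 215.3], [278.2, 193.7]] fin top [[278.3, 257.2]]
30 L 192.6 R 363.8 top 189.1 ridge [[278.2, 219.2], [278.2, 198.3]] fin top [[278.3, 255.9]]
35 L 192.1 R 364.2 top 194.6 ridge [[278.2, 223.4], [278.2, 203.2]] fin top [[278.3, 254.6]]
40 L 191.6 R 364.8 top 200.3 ridge [[278.2, 227.8], [278.2, 208.3]] fin top [[278.3, 253.5]]
```

View pics/w2c.png

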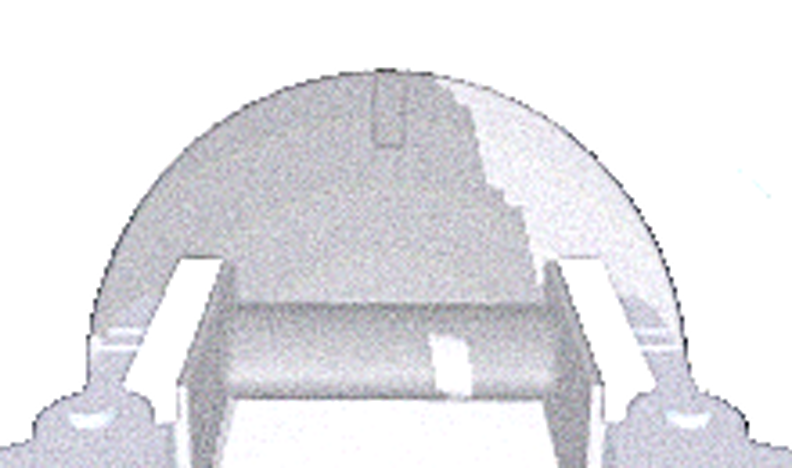

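The picture confirms the lid still leans 30° in the grip: disc top edge at row 189, ridge at rows 190–211. The offsets hold, so I'll move over the mouth.

Request:
step_arm --grip '[35,35,35,35,35]' --pt "0 0 0" --pt "3.55 -0.23 0" --pt "3.55 -0.23 0" --pt "3.55 -0.23 0" --pt "3.55 -0.23 0" --spin '[4.5,0,0,0,0]'

```text
t: 6.65
position: [0.4971, 0.1858, 0.4067]
eef_rot: [180.0, -0.0, 150.0]
ft_force: [0.1, 0.9, -3.0]
finger_gap: 0.043
finger_force: 41.6
```

Request:
step_arm --grip '[35,35,35,35,35]' --pt "0 0 3.6" --pt "0 0 3.6" --pt "0 0 3" --pt "0 0 0.6" --pt "0 0 0" --spin '[0,0,0,0,0]'

```text
t: 7.07
position: [0.4979, 0.1854, 0.2971]
eef_rot: [-179.8, -0.2, 150.1]
ft_force: [-0.2, -0.2, -2.9]
finger_gap: 0.043
finger_force: 42.0
```

Request:
step_arm --grip '[35,35,35,35,35]' --pt "0 0 0" --pt "0 0 0" --pt "0 0 0" --pt "0 0 0" --pt "0 0 0" --spin '[0,0,0,0,0]' --force 25

```text
t: 7.48
position: [0.4988, 0.1855, 0.2999]
eef_rot: [179.9, 0.1, 150.1]
ft_force: [-0.3, 1.3, -3.4]
finger_gap: 0.0433
finger_force: 42.1
```

Request:
step_arm --grip '[35,35,35,35,35]' --pt "0 0 0.4" --pt "0 0 0.4" --pt "0 0 0.4" --pt "0 0 0.3" --pt "0 0 0" --spin '[0,0,0,0,0]' --force 25

```text
t: 7.9
position: [0.5001, 0.185, 0.2855]
eef_rot: [179.9, 0.3, 150.2]
ft_force: [0.3, -3.7, 12.9]
finger_gap: 0.0427
finger_force: 44.3
```

Request:
step_arm --grip '[35,35,35,35,35]' --pt "-0.28 0 0.12" --pt "-0.28 0 0.13" --pt "-0.27 0 0.15" --pt "-0.26 0 0.15" --pt "0 0 0" --spin '[0,0,0,0,0]' --force 20

```text
t: 8.32
position: [0.509, 0.1798, 0.2796]
eef_rot: [179.9, 0.1, 150.1]
ft_force: [0.8, -1.0, 9.8]
finger_gap: 0.043
finger_force: 45.2
```

Request:
step_arm --grip '[35,35,35,35,35]' --pt "-0.25 0 0.17" --pt "-0.25 0 0.18" --pt "-0.23 0 0.2" --pt "-0.22 0 0.2" --pt "0 0 0" --spin '[0,0,0,0,0]'

```text
t: 8.73
position: [0.517, 0.1751, 0.2717]
eef_rot: [180.0, 0.1, 150.1]
ft_force: [-0.4, -1.3, 8.6]
finger_gap: 0.0428
finger_force: 46.5
```

```bash
python3 - <<'E'
from h import *
s=ctrl.read_state();print(s['position'],s['ft_force'],s['torque'])
a=[]
for n,w in(('scene',[.5175,.1746,.09]),('side',[.5175,.1746,.09])):
    c=snap(n,n+'3');x,y=proj(c,[w])[0].astype(int)
    b=c['image'][y-50:y+50,x-50:x+50,::-1];a.append(cv2.resize(np.clip(b.astype(float)*2,0,255).astype(np.uint8),(400,400),interpolation=2))
cv2.imwrite('pics/p3.png',np.hstack(a))
E
```

```text
[0.51700386 0.17505411 0.27171925] [-0.37586507 -1.30520236  8.57587438] [-0.05291418  0.45516696  0.07209813]
```

View pics/p3.png

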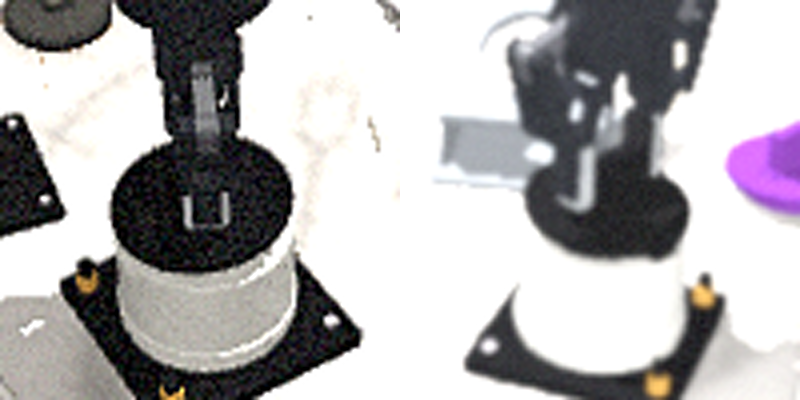

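The lid is nearly level on the rim, with its plug in the mouth. I'll press lightly and turn it toward the notch at yaw 173–174.

Request:
step_arm --grip '[35,35,35,35,35]' --pt "0 0 0.15" --pt "0 0 0.1" --pt "0 0 0" --pt "0 0 0" --pt "0 0 0" --spin '[0,0,0,0,0]'

```text
t: 9.25
position: [0.5177, 0.1747, 0.2701]
eef_rot: [179.9, 0.3, 150.2]
ft_force: [1.0, -3.6, 11.2]
finger_gap: 0.0431
finger_force: 47.1
```

Request:
step_arm --grip '[35,35,35,35,35]' --pt "0 0 0" --pt "0 0 0" --pt "0 0 0" --pt "0 0 0" --pt "0 0 0" --spin '[-3,-3,-3,-3,-3]'

```text
t: 9.67
position: [0.5182, 0.1754, 0.2702]
eef_rot: [179.8, 0.4, 165.1]
ft_force: [0.9, -0.4, 8.2]
finger_gap: 0.0434
finger_force: 46.9
```

Request:
step_arm --grip '[35,35,35,35,35]' --pt "0 0 0.1" --pt "0 0 0" --pt "0 0 0" --pt "0 0 0" --pt "0 0 0" --spin '[-1.5,-1.5,-1.5,-1.5,-1]'

```text
t: 10.08
position: [0.5168, 0.1753, 0.2673]
eef_rot: [180.0, 0.1, 172.2]
ft_force: [0.9, 0.9, -3.2]
finger_gap: 0.0429
finger_force: 45.7
```

Request:
step_arm --grip '[35,35,35,35,35]' --pt "0 0 0.1" --pt "0 0 0" --pt "0 0 0" --pt "0 0 0" --pt "0 0 0" --spin '[-0.8,-0.8,-0.5,0,0]'

```text
t: 10.5
position: [0.5167, 0.1754, 0.2661]
eef_rot: [180.0, 0.1, 174.2]
ft_force: [3.4, 0.7, -3.2]
finger_gap: 0.0432
finger_force: 45.6
```

The rim's support is gone at 172–174°, so the keys are in the notches. I'll lower it home.

Request:
step_arm --grip '[35,35,35,35,35]' --pt "0 0 0.2" --pt "0 0 0.2" --pt "0 0 0.1" --pt "0 0 0" --pt "0 0 0" --spin '[0.5,0,0,0,0]'

```text
t: 10.92
position: [0.5171, 0.1752, 0.2628]
eef_rot: [180.0, 0.2, 173.7]
ft_force: [4.1, -3.1, 8.0]
finger_gap: 0.0433
finger_force: 47.1
```

Request:
step_arm --grip '[35,35,35,35,35]' --pt "0 0 0.2" --pt "0 0 0.2" --pt "0 0 0" --pt "0 0 0" --pt "0 0 0" --spin '[0,0,0,0,0]'

```text
t: 11.33
position: [0.5182, 0.175, 0.2603]
eef_rot: [180.0, 0.4, 173.8]
ft_force: [3.9, -4.6, 15.8]
finger_gap: 0.043
finger_force: 48.5
```

Request:
step_arm --grip '[100,100,100,100,100]' --pt "0 0 0" --pt "0 0 0" --pt "0 0 0" --pt "0 0 0" --pt "0 0 0" --spin '[0,0,0,0,0]'

```text
t: 11.75
position: [0.5155, 0.1755, 0.2566]
eef_rot: [-180.0, -0.1, 173.8]
ft_force: [0.7, 0.8, -0.1]
finger_gap: 0.0856
finger_force: 0.0
```

Request:
step_arm --grip '[100,100,100,100,100]' --pt "0 0 -1" --pt "0 0 -3" --pt "0 0 -4" --pt "0 0 -4" --pt "0 0 -2" --spin '[0,0,0,0,0]'

```text
t: 12.17
position: [0.5168, 0.1756, 0.4022]
eef_rot: [179.9, 0.4, 173.8]
ft_force: [0.7, -0.0, -1.1]
finger_gap: 0.0852
finger_force: 0.0
```

```bash
python3 - <<'E'
from h import *
s=ctrl.read_state();print(s['position'],s['ft_force'],s['finger_force'])
a=[]
for n in('scene','side'):
    c=snap(n,n+'4');x,y=proj(c,[[.5175,.1746,.085]])[0].astype(int)
    b=np.clip(c['image'][:,:,::-1].astype(float)*2,0,255).astype(np.uint8)[y-40:y+40,x-40:x+40];a.append(cv2.resize(b,(400,400),interpolation=2))
cv2.imwrite('pics/p4.png',np.hstack(a))
E
```

```text
[0.51680064 0.17562296 0.40215752] [ 0.69516869 -0.01524177 -1.06064813] 0.0
```

View pics/p4.png

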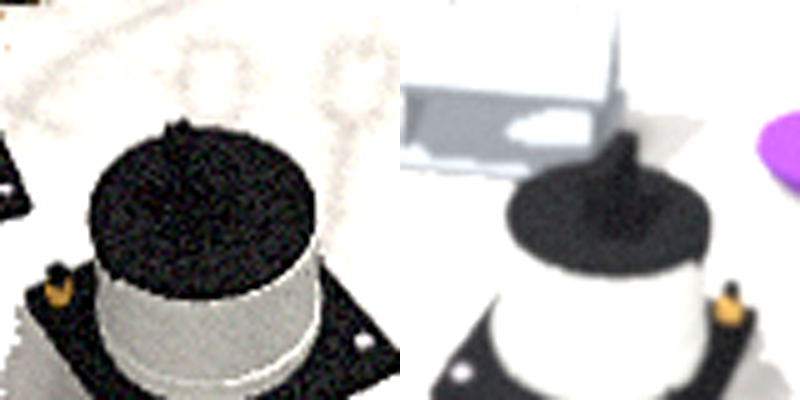

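The lid looks seated flush and level in both views. I'll check height and tilt numerically from the disc's lower edge against the bright cell wall.

```bash
python3 - <<'E'
from h import *
from scipy.optimize import least_squares as LS
th=np.radians(np.arange(0,360,.5));data=[]
for n in('scene4','side4'):
    c=load(n);g=c['image'].mean(2)
    q=proj(c,np.c_[.5175+.046*np.cos(th),.1746+.046*np.sin(th),0*th+.076])
    x0,x1=q[:,0].min(),q[:,0].max();cx=(x0+x1)/2
    for u in range(int(cx-.7*(x1-x0)/2),int(cx+.7*(x1-x0)/2)+1):
        yl=q[np.abs(q[:,0]-u)<1,1].max();v0=int(round(yl));col=g[v0-9:v0+10,u]
        lo,hi=np.percentile(col,15),np.percentile(col,85);m=(lo+hi)/2
        k=[i for i in range(len(col)-1) if col[i]<m<=col[i+1]]
        if k: i=min(k,key=lambda i:abs(i-9));data.append((c,n,u,v0-9+i+(m-col[i])/(col[i+1]-col[i])))
def res(p,full=False):
    out=[];Z=np.array([p[1],p[2],1.]);Z/=np.linalg.norm(Z)
    X=np.cross([0,1,0],Z);X/=np.linalg.norm(X);Y=np.cross(Z,X)
    for n in('scene4','side4'):
        D=[d for d in data if d[1]==n]
        P=np.array([.5175,.1746,.076+p[0]])+.046*(np.cos(th)[:,None]*X+np.sin(th)[:,None]*Y)
        q=proj(D[0][0],P);cy=q[:,1].mean();q=q[q[:,1]>cy];q=q[np.argsort(q[:,0])]
        out+=[np.interp(d[2],q[:,0],q[:,1])-d[3] for d in D]
    return np.array(out)
r0=res([0,0,0]);ns=sum(d[1]=='scene4' for d in data)
print(len(data),ns,'home residual px med',np.median(r0[:ns]),np.median(r0[ns:]),r0.round(1)[::4])
print('off-home 7mm',np.median(res([.007,0,0])[:ns]))
r=LS(res,[0,0,0],loss='soft_l1');print('dz mm',r.x[0]*1e3,'tilt deg',np.degrees(r.x[1:]))
E
```

```text
64 33 home residual px med 1.1823868773297477 0.17699632567661183 [ 0.6  0.8  1.1  1.1  1.2  1.3  1.4  1.8  2.   0.7  0.5  0.2  0.3  0.
 -0.   0. ]
off-home 7mm -1.2024626794819824
dz mm 2.940625894003392 tilt deg [-2.54030276  2.79223015]
```

Those residuals are ambiguous at this resolution, since 7 mm is only about 2.4 px. I'll probe the disc top on both sides of the fin with the shut fingertips instead, which also presses it home.

Request:
step_arm --grip '[0,0,0,0,0]' --pt "2.8 0 0" --pt "0 0 0" --pt "0 0 3" --pt "0 0 3" --pt "0 0 3" --spin '[0,0,0,0,0]'

```text
t: 12.68
position: [0.4876, 0.1784, 0.306]
eef_rot: [-180.0, -0.0, 173.8]
ft_force: [0.9, -0.3, -0.3]
finger_gap: 0.0251
finger_force: 0.0
```

Request:
step_arm --grip '[0,0,0,0,0]' --pt "0 0 3" --pt "0 0 1.6" --pt "0 0 0" --pt "0 0 0" --pt "0 0 0" --spin '[0,0,0,0,0]'

```text
t: 13.1
position: [0.488, 0.1784, 0.2605]
eef_rot: [-180.0, -0.1, 173.7]
ft_force: [0.3, -0.5, 0.5]
finger_gap: -0.0003
finger_force: 0.0
```

Request:
step_arm --grip '[0,0,0,0,0]' --pt "0 0 0.3" --pt "0 0 0.2" --pt "0 0 0" --pt "0 0 0" --pt "0 0 0" --spin '[0,0,0,0,0]'

```text
t: 13.52
position: [0.4883, 0.1784, 0.2565]
eef_rot: [180.0, 0.0, 173.7]
ft_force: [-1.0, -0.2, 2.0]
finger_gap: -0.0001
finger_force: 1.0
```

Contact comes at TCP z 0.2565, so the disc top is at about 83.5 mm against 83 mm at home. I'll press a bit and then probe the other side.

Request:
step_arm --grip '[0,0,0,0,0]' --pt "0 0 0.2" --pt "0 0 0.2" --pt "0 0 0" --pt "0 0 0" --pt "0 0 0" --spin '[0,0,0,0,0]'

```text
t: 13.93
position: [0.4881, 0.1785, 0.2563]
eef_rot: [180.0, 0.1, 173.8]
ft_force: [-7.2, -1.5, 32.8]
finger_gap: -0.0001
finger_force: 16.2
```

Request:
step_arm --grip '[0,0,0,0,0]' --pt "0 0 -3" --pt "0 0 -3" --pt "-2.8 0 0" --pt "-2.8 0 0" --pt "0 0 2.5" --spin '[0,0,0,0,0]'

```text
t: 14.35
position: [0.5513, 0.1721, 0.2927]
eef_rot: [179.7, 1.2, 173.7]
ft_force: [1.9, 0.5, 0.0]
finger_gap: 0.0004
finger_force: 0.0
```

Request:
step_arm --grip '[0,0,0,0,0]' --pt "0 0 2.6" --pt "0 0 0.8" --pt "0 0 0" --pt "0 0 0" --pt "0 0 0" --spin '[0,0,0,0,0]'

```text
t: 14.77
position: [0.5449, 0.1721, 0.2564]
eef_rot: [180.0, 0.3, 173.8]
ft_force: [-1.8, -3.4, 18.6]
finger_gap: -0.0002
finger_force: 9.1
```

Request:
step_arm --grip '[0,0,0,0,0]' --pt "0 0 0.2" --pt "0 0 0.2" --pt "0 0 0" --pt "0 0 0" --pt "0 0 0" --spin '[0,0,0,0,0]'

```text
t: 15.18
position: [0.5446, 0.1722, 0.2562]
eef_rot: [180.0, 0.3, 173.8]
ft_force: [-7.9, -3.1, 43.2]
finger_gap: 0.0001
finger_force: 21.3
```

Both sides read 0.2563, so the lid is level and home. I'll retreat and hand in.

Request:
step_arm --grip '[0,0,0,0,0]' --pt "0 0 -2" --pt "0 0 -4" --pt "0 0 -4" --pt "0 0 -3" --pt "0 0 0" --spin '[0,0,0,0,0]'

```text
t: 15.6
position: [0.5456, 0.1727, 0.386]
eef_rot: [179.8, 0.8, 173.8]
ft_force: [0.4, 0.3, -1.0]
finger_gap: 0.0003
finger_force: 0.0
```

```bash
python3 -c "
from bench import ctrl
s=ctrl.read_state();print(s['position'],s['ft_force']);print(ctrl.close_job())"
```

```text
[0.54558469 0.17271778 0.38602053] [ 0.40719896  0.34358702 -0.97347295]
the job is handed in; nothing more can be done
None
```

The lid is seated in the cell with its keys in the notches and released; fingertip probes either side of the fin read level and at home height, and the job was handed in after about 15.6 s with no verdict returned.

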